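Seat a plaster casting mould in a V cradle and lock it

ROBOT

A 6-joint arm with a two-finger parallel gripper is mounted at the origin on the work surface. World frame = base frame: x ahead of the robot, y to its left, z up, the work surface at z = 0. Lengths are in m, angles in rad, forces in N, time in s.
With the tool pointing down it reaches from about 0.25 to 0.775 m from the base axis. Payload 8.9 kg.
Tool frame: the origin (TCP) lies midway between the tips of the shut fingers; the grasp point (between the pads) lies 19 mm behind it (arm.tcp_to_grasp is the distance from the TCP to the grasp point, in m); x points along the fingers, y is the direction in which the jaws open and shut, and the axes are right-handed (so a half turn about x gives the same grasp; the last joint's range is limited). The gripper opens to 85 mm and grips with 20 to 120 N. Pads are 22 mm wide; open, the fingers measure 114 mm over their backs; the gripper's body (76 mm by 85 mm) begins 54 mm behind the grasp point. The pads swing forward as they close: fully open they stand 13 mm farther back than shut.
Start: joints at [-1.249, 0.291, -0.153, 1.127, 0, 1.431], TCP at [0.233, -0.47, 0.231] pointing down, gripper open.
Joint ranges: [-2.52, 2.52], [-0.91, 1.74], [-1.3, 1.37], [-1.96, 2.02], [-1.52, 1.47], [-3.14, 3.14]. Speed limits (rad/s): [2.22, 2.22, 2.79, 3.14, 3.14, 3.14].

INTERFACE

Orientations are given as [roll, pitch, yaw] about the fixed x, y, z axes, in that order (R = Rz(yaw) Ry(pitch) Rx(roll)).
In Python, from plant import arm, cams, workorder gives the robot as it stands. The module is installed in compiled form; this text tells all that it offers.
- The arm moves only by the shell command python3 -m pendant 'ROWS' [FORCE]. ROWS is JSON, a list that holds one entry, the list of rows, each a list of 7 numbers: the shift along the tool's x, y, z in mm, then the turn, a rotation vector about the tool's x, y, z in degrees, then the finger opening in mm, from 0 to 85.4. In form: [[[dx, dy, dz, wx, wy, wz, grip], ...]]. A call has exactly 10 rows; each row is the pose to reach, as a shift and turn from the pose commanded when the call began, along the tool's axes at that moment; what a row does not reach only later rows make up. A row lasts 1/8 s, in which the tool goes at most 62.5 mm and 10.7 degrees, less where a joint would pass 70% of its speed; a pose out of reach is approached as far as the arm can. A call with a gripper value outside its range is refused whole. The fingers move at their own pace and stop on an object; FORCE is the grip in N (left out, the last holds). Time passes only in rows, so rows that repeat a pose let the fingers close, or fill a call up. It gives the time, the measured TCP pose, the force and the opening at its end, in the units of the state.
- arm.observe(): the state, without advancing time (a new reading comes with each control period).
- cams.snapshot(name): name is "scene" or "top"; returns (picture, depth): 420x560x3 uint8, blue, green, red; 420x560 float32, m along the optical axis (not along the pixel's ray), 0 where there is no reading.
- cams.camera_params(name): a dict with "mtx" (3x3 intrinsics, pixels), "distortion" ([k1, k2, p1, p2, k3] as OpenCV has them; the pictures are not rectified), "xyz" and "orientation" of the camera in the world. Camera axes: x right, y up, looking along -z (the intrinsics and any distortion apply to the point x, -y, -z); pixel columns grow to the right and rows downward; lengths in m; the calibration is good to about 2 mm. A picture is of the moment at which its call begins. camera_params takes no time and is no camera call.
- workorder.close_job(): hands the job in, once; it reports no verdict.
The state is a dict: "time": time; "joint_positions": joint angles; "joint_vel": joint speeds; "joint_torque": joint torques, N m; "position": TCP position; "eef_rot": TCP orientation; "force": force on the tool from outside, world axes, zero at the start; "wrist_torque": the same for the moment, N m; "finger_gap": finger opening in m.
Only numpy, scipy, OpenCV 4.12 (cv2) and the standard library are available. Lean on these libraries where they do the work, as an engineer would, in place of code of your own. Each camera call takes 0.05 s, during which the arm holds its last target.

TASK

Stand the plaster casting mould upright on the deck of the casting cradle, in the open mouth of the V rails, and let go of it; then push it gently along the deck into the V until it is fully home against both rails, and hold it pressed there with about 10 N for a second, never pushing with more than 18 N, which would chip the plaster. Then, with the mould still fully home, slide the keeper bar fully across behind it and let go, leaving the two clay cups and the glaze jar where they stand.

Things in the scene. Friction and masses are not known exactly. Their poses are not given: they have to be found in the camera images.
- mould_center (a point): Centre (32 mm above its underside) of the loose off-white plaster mould, 64 mm tall, 0.15 to 0.3 kg: a round foot 60 mm in diameter and 22 mm tall, on it a body 48 mm in diameter up to 54 mm (grasp here), and an open pouring collar 40 mm in diameter on top. z is up along its axis, yaw does not matter. Starts upright on the table at the robot's right. Push it by its foot, low down.
- cradle: Casting cradle: plywood deck 12 mm thick, fixed to the table; its place and yaw vary. Origin on the table under the seat. +x points into the V, the open mouth is at -x, +y is the keeper's side. Deck from x = -160 to +60 mm, y = -85 to +85 mm, with a tongue to y = +170 mm under the keeper. The mould slides on it with up to 2 N of friction.
- nest: The two wooden V rails on the deck; origin on the deck's top (12 mm above the table) under the seat, axes as cradle. Each 14 mm thick, 22 mm tall, 100 mm long, inner faces 30 degrees either side of x: 127 mm apart at x = -50 mm, 27 mm apart at x = +37 mm. They meet the mould's foot. Rigid: once it is home, 1 mm more of push adds 4 N or more, so watch the force.
- seat (a point): Where the mould's centre is when it is fully home, touching both rails: 32 mm above the deck over the origin of nest. A mould that comes in off the middle can hang by friction on one rail 1 to 3 mm short of this; it then slips home if the pushing fingers are swayed a few mm to each side under a light push (about 6 N). Axes as cradle.
- load_spot (a point): A suitable place for the mould's centre when first stood in the mouth of the rails: 90 mm before the seat (x = -90 mm in the cradle's axes), 32 mm above the deck. Anywhere within 25 mm of it along x and 20 mm along y will do. Axes as cradle.
- keeper_post (a point): Mid-height of the upright steel post (14 mm diameter, from 52 to 80 mm above the table) by which the keeper is slid: pinch it from above or push its side. It stands on the keeper, a steel bar 12 mm wide in x, 105 mm long along y, 38 to 52 mm above the table, passing over the rails, its middle line at x = -41 mm in the cradle's axes. Post to the bar's inner end: 87 mm.
- keeper (a joint): How far the keeper is slid, in m: 0 fully open (bar's inner end at y = +55 mm in the cradle's axes, post at y = +142 mm), 0.065 fully across at its stop (inner end y = -10 mm, post y = +77 mm). It moves along the cradle's -y as the value grows, with about 2 N of friction, and stays where left. Across, it stands 5 mm behind a mould that is home.
- cup_a: Loose open terracotta cup, 80 mm across the rim, 85 mm tall, upright; origin at the centre of its underside. Leave alone.
- cup_b: The second loose terracotta cup, same size; origin at the centre of its underside. Leave alone.
- glaze_jar: Loose closed jar with a label and white cap, 60 mm diameter, 85 mm tall; origin at the centre of its underside. Leave alone.

How it is judged:
By the outcome, as a careful person would: the job done as asked, in the order asked, and still so for the second after the job is handed in, with the robot touching nothing.
It also fails if it takes over 64 s, if anything falls off the work surface, if the arm or the gripper's body presses on something with over 40 N, if the wrist force passes 120 N, or if a joint passes its speed limit or range.

## Working session

There is one attempt and no reset: what is moved stays moved. The work goes in short steps, Python scripts to look and compute and a shell command to move; the robot and the scene stay as the last step left them, time stands still between calls to the robot, and variables do not carry over. Pictures are saved under pics/ and viewed, and the job is handed in when it is done.

```bash
mkdir -p pics; cat > h.py <<'E'
import numpy as np, cv2
from scipy.spatial.transform import Rotation as R
from plant import arm, cams, workorder
def look(name,tag):
    p,d=cams.snapshot(name); cv2.imwrite(f'pics/{tag}.png',p); np.save(f'pics/{tag}.npy',d); return p,d
def par(name):
    c=cams.camera_params(name); return np.array(c['mtx']),np.array(c['distortion'],float),np.array(c['xyz']),R.from_euler('xyz',c['orientation']).as_matrix()
def rays(name,uv):
    K,D,t,r=par(name); n=cv2.undistortPoints(np.array(uv,float).reshape(-1,1,2),K,D).reshape(-1,2)
    return t,np.c_[n[:,0],-n[:,1],-np.ones(len(n))]@r.T
def atz(name,uv,z):
    t,d=rays(name,uv); return t+d*((z-t[2])/d[:,2])[:,None]
def cloud(name,d):
    v,u=np.nonzero(d>0); t,r=rays(name,np.c_[u,v]); return np.c_[u,v],t+r*d[v,u][:,None]
def proj(name,P):
    K,D,t,r=par(name); q=(np.array(P,float).reshape(-1,3)-t)@r; q=q*[1,-1,-1]
    return cv2.projectPoints(q,np.zeros(3),np.zeros(3),K,D)[0].reshape(-1,2)
E
python3 - <<'E'
from h import *
look('top','t0');look('scene','s0')
for n in('top','scene'):print(cams.camera_params(n))
o=arm.observe();print(o)
E
```

```text
{'mtx': array([[533.6657558 ,   0.        , 277.25361894],
       [  0.        , 533.6657558 , 211.8985267 ],
       [  0.        ,   0.        ,   1.        ]]), 'distortion': array([-0.17796897,  0.        ,  0.        ,  0.        ,  0.        ]), 'xyz': array([ 0.48758024, -0.09478838,  1.44574124]), 'orientation': array([ 0.08303382, -0.00338142, -1.58405664])}
{'mtx': array([[496.37924513,   0.        , 280.06228754],
       [  0.        , 496.37924513, 206.28865092],
       [  0.        ,   0.        ,   1.        ]]), 'distortion': array([-0.14812971,  0.        ,  0.        ,  0.        ,  0.        ]), 'xyz': array([ 1.44522166, -0.43623763,  0.6885759 ]), 'orientation': array([0.99815072, 0.02499912, 1.18088518])}
{'time': 0.1, 'joint_positions': array([-1.24932158e+00,  2.91235253e-01, -1.54032978e-01,  1.12671980e+00,
        9.83699707e-06,  1.43151351e+00]), 'joint_vel': array([ 0.00126646, -0.00103563,  0.00168063,  0.00064366,  0.00197485,
        0.00078973]), 'joint_torque': array([ 1.23584057e-03, -5.37976062e+01,  3.31919575e+01,  9.37453704e-03,
       -1.41831147e-04,  1.07676138e-05]), 'position': array([ 0.23331808, -0.46986724,  0.23079054]), 'eef_rot': array([-1.71833354,  1.56960459,  1.88401668]), 'force': array([0.11371603, 0.81367411, 0.70640596]), 'wrist_torque': array([-0.03394572, -0.01535721,  0.00207124]), 'finger_gap': 0.08541350077520118}
```

View pics/t0.png

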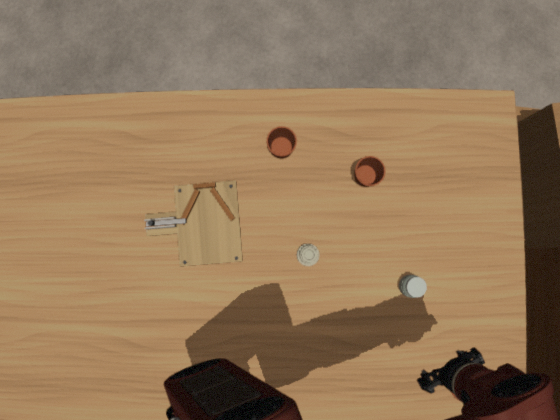

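View pics/s0.png

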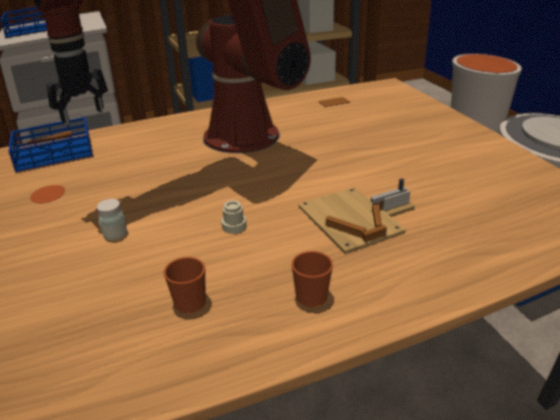

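The top view shows the mould at about (308,255), the deck at about (208,223) with the V closing away from the robot, and the keeper on its left at (165,223). The cups are at (281,142) and (368,171), and the jar is at (414,287). I'll enlarge it.

```bash
python3 - <<'E'
import cv2
p=cv2.imread('pics/t0.png')
cv2.imwrite('pics/t0c.png',cv2.resize(p[170:280,135:265],None,fx=6,fy=5.4,interpolation=cv2.INTER_CUBIC)[:600])
cv2.imwrite('pics/t0m.png',cv2.resize(p[235:275,285:335],None,fx=12,fy=12,interpolation=cv2.INTER_CUBIC))
E
```

```text
(no output)
```

View pics/t0c.png

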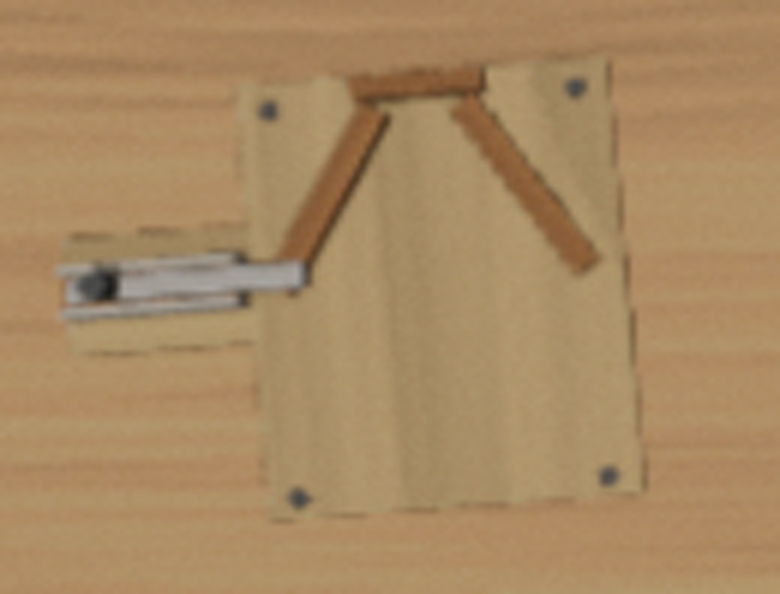

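View pics/t0m.png

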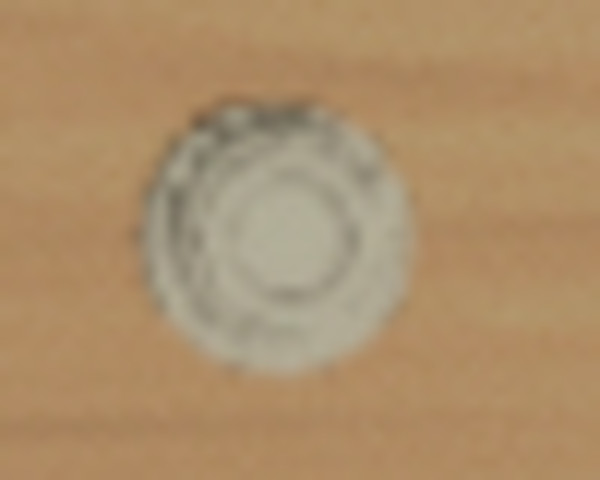

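Crop readings: deck corners TL (240,82), TR (606,58), BR (645,490), BL (272,520); post top (97,285); bar inner end (305,275). The mould's foot circle spans x 145–412, y 100–373.

```bash
python3 - <<'E'
from h import *
f=lambda a,ox,oy,sx,sy:[((x+.5)/sx-.5+ox,(y+.5)/sy-.5+oy) for x,y in a]
C=f([(240,82),(606,58),(645,490),(272,520)],135,170,6,5.4)
W=atz('top',C,.012)[:,:2]
M=np.array([(60,85),(60,-85),(-160,-85),(-160,85)])/1e3
mc,wc=M.mean(0),W.mean(0); U,S,V=np.linalg.svd((M-mc).T@(W-wc)); Rm=(U@V).T
t=wc-Rm@mc; yaw=np.arctan2(Rm[1,0],Rm[0,0]); print('origin',t,'yaw',np.degrees(yaw),'res mm',(W-(M@Rm.T+t))*1e3)
# rails at z .034 : ends check; post
P=atz('top',f([(97,285)],135,170,6,5.4),.08)[:,:2]; print('post world',P,'cradle',(P-t)@Rm)
r=atz('top',f([(305,275)],135,170,6,5.4),.052)[:,:2];print('bar end cradle',(r-t)@Rm)
r=atz('top',f([(385,112),(455,105)],135,170,6,5.4),.034)[:,:2];print('rail inner ends',(r-t)@Rm)
m=atz('top',f([(279,237)],285,235,12,12),.022);print('mould foot c',m)
m=atz('top',f([(290,236)],285,235,12,12),.064);print('mould top c',m)
uv,X=cloud('top',np.load('pics/t0.npy')); s=(abs(X[:,:2]-m[0,:2]).max(1)<.035)&(X[:,2]>.012)
print(X[s].min(0),X[s].max(0),X[s].mean(0))
uv,X=cloud('scene',np.load('pics/s0.npy')); s=(abs(X[:,:2]-m[0,:2]).max(1)<.04)&(X[:,2]>.012)
print(X[s].min(0),X[s].max(0),X[s].mean(0))
# scene reprojection overlay
p=cv2.imread('pics/s0.png'); 
Q=np.c_[M@Rm.T+t,np.full(4,.012)]
pts=np.r_[Q,[[*P[0],.08]],[[m[0,0],m[0,1],.064]]]
print(proj('scene',pts))
c=cv2.resize(p[180:250,215:425],None,fx=3.8,fy=3.8,interpolation=cv2.INTER_CUBIC)
for u,v in proj('scene',pts): cv2.circle(c,(int((u-215)*3.8),int((v-180)*3.8)),3,(255,0,0),1)
cv2.imwrite('pics/s0o.png',c)
for n,(u,v) in dict(a=(281,142),b=(368,171),j=(414,287)).items(): print(n,atz('top',[(u,v)],.085))
o=arm.observe(); print(R.from_euler('xyz',o['eef_rot']).as_matrix())
E
```

```text
origin [0.63011988 0.08993724] yaw 3.984380453112165 res mm [[ 0.54844674 -1.33549481]
 [-1.65359397  1.38054574]
 [ 1.34580709  0.77110716]
 [-0.24065986 -0.81615808]]
post world [[0.57822745 0.22685458]] cradle [[-0.04225337  0.14019213]]
bar end cradle [[-0.04258508  0.05390346]]
rail inner ends [[ 0.03661604  0.01552037]
 [ 0.03745257 -0.01598308]]
mould foot c [[ 0.49160239 -0.1810343   0.022     ]]
mould top c [[ 0.49166366 -0.18086718  0.064     ]]
[ 0.46308259 -0.21143989  0.01407272] [ 0.52167619 -0.15221163  0.07277   ] [ 0.49192047 -0.17974271  0.046536  ]
[ 0.47012948 -0.21248478  0.01208245] [ 0.52130023 -0.1529168   0.06768676] [ 0.50228093 -0.18541694  0.04126898]
[[406.62755115 229.51771227]
 [345.48000978 250.97279104]
 [298.47331162 203.78768113]
 [354.71942596 187.38133968]
 [401.35534445 179.61492042]
 [232.9170838  204.97481369]]
a [[ 0.78262762 -0.11302537  0.085     ]]
b [[ 0.70410793 -0.33758166  0.085     ]]
j [[ 0.40244953 -0.44988489  0.085     ]]
[[-3.67203936e-04  4.44626581e-01 -8.95715953e-01]
 [ 1.13375849e-03 -8.95715253e-01 -4.44626698e-01]
 [-9.99999290e-01 -1.17879424e-03 -1.75188993e-04]]
```

View pics/s0o.png

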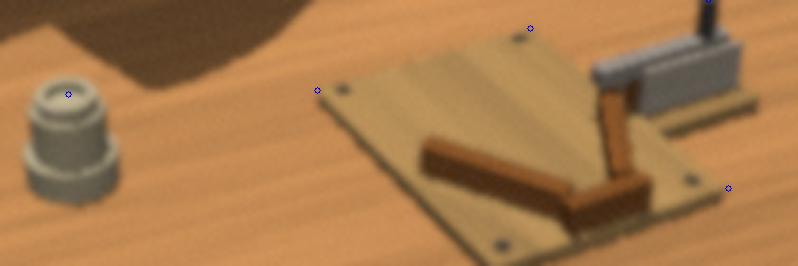

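Both cameras agree to about 2 mm. The cradle origin is (0.630, 0.090) with yaw 4.0°, and the mould is at (0.4917, -0.181). Next, a helper to convert targets into tool-axis moves.

```bash
cat >> h.py <<'E'
T0=np.array([.6301,.0899]); YAW=np.radians(4.0)
Rc=np.array([[np.cos(YAW),-np.sin(YAW)],[np.sin(YAW),np.cos(YAW)]])
def w(x,y): return T0+Rc@(np.array([x,y])/1e3)   # cradle mm -> world
def cr(p): return (np.array(p)[:2]-T0)@Rc*1e3
# tool down, jaw axis y along -cradle y
RD=np.array([[0,np.sin(YAW),-np.cos(YAW)],[0,-np.cos(YAW),-np.sin(YAW)],[-1,0,0]])
def st():
    o=arm.observe(); f=np.array(o['force']); fc=Rc.T@f[:2]
    print('t %.2f tcp'%o['time'],np.round(np.array(o['position'])*1e3,1),'cradle',np.round(cr(o['position']),1),'F cradle',np.round([*fc,f[2]],1),'gap %.1f'%(o['finger_gap']*1e3)); return o
def to(x,y,z):
    o=arm.observe(); r=R.from_euler('xyz',o['eef_rot']).as_matrix()
    print('shift mm',np.round(r.T@(np.array([x,y,z])-o['position'])*1e3,1),'rot deg',np.round(np.degrees(R.from_matrix(r.T@RD).as_rotvec()),2))
E
python3 -c "
from h import *
st();to(.4917,-.181,.14)"
```

```text
t 0.10 tcp [ 233.3 -469.9  230.8] cradle [-434.9 -530.7] F cradle [0.2 0.8 0.7] gap 85.4
shift mm [  91.  -143.8 -359.9] rot deg [22.4   0.    0.07]
```

```bash
python3 -m pendant '[[[9,-14,-36,3,0,0,85],[20,-32,-80,7,0,0,85],[32,-50,-126,11,0,0,85],[44,-69,-172,14,0,0,85],[55,-87,-218,17,0,0,85],[66,-104,-260,20,0,0,85],[76,-120,-300,22,0,0,85],[84,-133,-333,22.4,0,0,85],[91,-143.8,-359.9,22.4,0,0,85],[91,-143.8,-359.9,22.4,0,0,85]]]' 30; python3 -c "
from h import *
st();to(.4917,-.181,.025)
look('scene','s1')"
```

```text
time: 1.35
position: [0.4922, -0.1798, 0.1395]
eef_rot: [-0.697, 1.569, 2.517]
force: [-0.7, -1.3, 1.3]
finger_gap: 0.0852
t 1.35 tcp [ 492.2 -179.8  139.5] cradle [-156.4 -259.4] F cradle [-0.8 -1.2  1.3] gap 85.2
shift mm [114.5   1.3   0.4] rot deg [0.15 0.07 0.06]
```

View pics/s1.png

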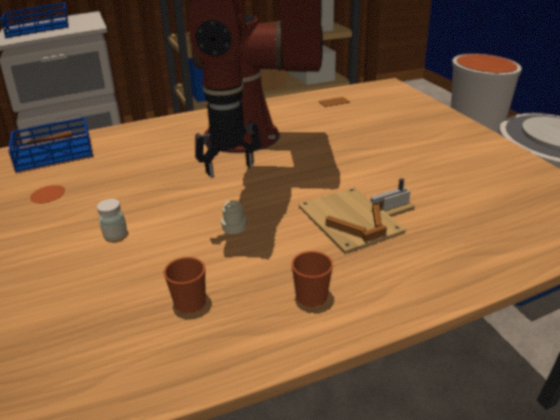

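The fingers are centred over the mould at (233,215). I'll descend and close.

```bash
python3 -m pendant '[[[25,1,0.4,0,0,0,85],[50,1.3,0.4,0,0,0,85],[75,1.3,0.4,0,0,0,85],[95,1.3,0.4,0,0,0,85],[108,1.3,0.4,0,0,0,85],[114,1.3,0.4,0,0,0,85],[114,1.3,0.4,0,0,0,85],[114,1.3,0.4,0,0,0,62],[114,1.3,0.4,0,0,0,52],[114,1.3,0.4,0,0,0,40]]]' 30; python3 -m pendant '[[[0,0,0,0,0,0,40],[0,0,0,0,0,0,40],[0,0,0,0,0,0,40],[0,0,0,0,0,0,40],[-2,0,0,0,0,0,40],[-10,0,0,0,0,0,40],[-20,0,0,0,0,0,40],[-30,0,0,0,0,0,40],[-40,0,0,0,0,0,40],[-40,0,0,0,0,0,40]]]'; python3 -c "
from h import *
st();p=w(-90,0);to(p[0],p[1],.067)
look('scene','s2')"
```

```text
time: 2.65
position: [0.4919, -0.1827, 0.027]
eef_rot: [3.008, 1.57, -0.063]
force: [-2.2, 1.6, 5.4]
finger_gap: 0.0472
time: 3.9
position: [0.4922, -0.1831, 0.0673]
eef_rot: [2.578, 1.569, -0.494]
force: [0.4, -0.1, -1.4]
finger_gap: 0.0471
t 3.90 tcp [ 492.2 -183.1   67.3] cradle [-156.6 -262.7] F cradle [ 0.3 -0.2 -1.4] gap 47.1
shift mm [ 2.000e-01 -2.627e+02 -6.660e+01] rot deg [ 0.   -0.09 -0.06]
```

View pics/s2.png

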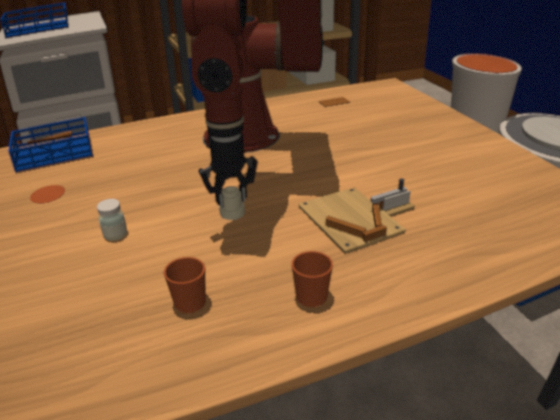

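The mould is held (gap 47 mm) and has lifted. I'll move it over the load spot.

```bash
python3 -m pendant '[[[0,-15,-4,0,0,0,40],[0,-45,-12,0,0,0,40],[0,-80,-20,0,0,0,40],[0,-115,-30,0,0,0,40],[0,-150,-38,0,0,0,40],[0,-185,-47,0,0,0,40],[0,-220,-56,0,0,0,40],[0,-247,-63,0,0,0,40],[0,-262.7,-66.6,0,0,0,40],[0,-262.7,-66.6,0,0,0,40]]]'; python3 -c "
from h import *
st();p=w(-90,0);to(p[0],p[1],.039)
look('top','t3');p,_=look('scene','s3');cv2.imwrite('pics/s3c.png',cv2.resize(p[130:270,260:460],None,fx=4,fy=4,interpolation=cv2.INTER_CUBIC))"
```

```text
time: 5.2
position: [0.5393, 0.085, 0.066]
eef_rot: [-0.002, 1.57, -3.072]
force: [-0.2, -0.1, -1.2]
finger_gap: 0.0473
t 5.20 tcp [539.3  85.   66. ] cradle [-90.9   1.4] F cradle [-0.2 -0.  -1.2] gap 47.3
shift mm [27.   1.4 -0.9] rot deg [0.1  0.03 0.  ]
```

View pics/s3c.png

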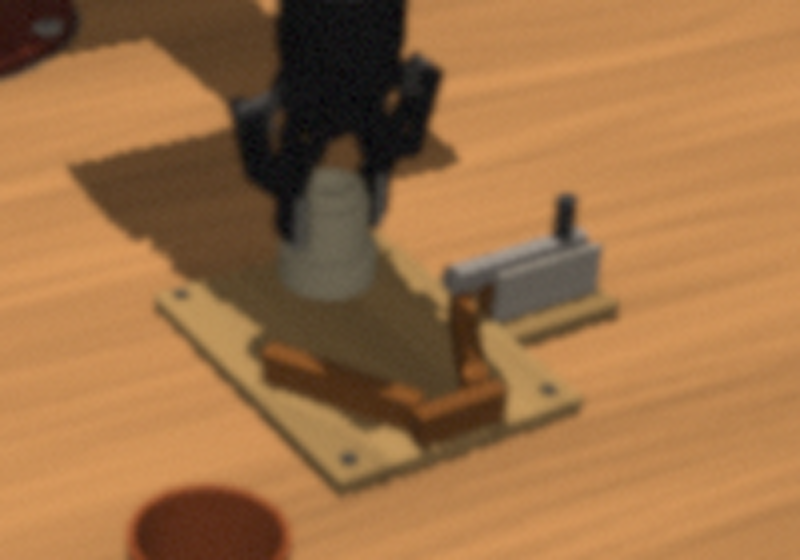

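The mould hangs upright over the mouth of the V. I'll lower it gently.

```bash
python3 -m pendant '[[[4,1,-0.5,0,0,0,40],[9,1.4,-0.9,0,0,0,40],[14,1.4,-0.9,0,0,0,40],[18,1.4,-0.9,0,0,0,40],[21,1.4,-0.9,0,0,0,40],[23,1.4,-0.9,0,0,0,40],[24.5,1.4,-0.9,0,0,0,40],[25.5,1.4,-0.9,0,0,0,40],[26,1.4,-0.9,0,0,0,40],[26,1.4,-0.9,0,0,0,40]]]'; python3 -c "
from h import *
st()"
```

```text
time: 6.55
position: [0.5407, 0.0826, 0.0403]
eef_rot: [-3.099, 1.571, 0.113]
force: [0.2, -0.1, -2.0]
finger_gap: 0.0473
t 6.55 tcp [540.7  82.6  40.3] cradle [-89.7  -1. ] F cradle [ 0.2 -0.1 -2. ] gap 47.3
```

```bash
python3 -m pendant '[[[0.3,0,0,0,0,0,40],[0.6,0,0,0,0,0,40],[0.9,0,0,0,0,0,40],[1.2,0,0,0,0,0,40],[1.4,0,0,0,0,0,40],[1.6,0,0,0,0,0,40],[1.6,0,0,0,0,0,40],[1.6,0,0,0,0,0,40],[1.6,0,0,0,0,0,40],[1.6,0,0,0,0,0,40]]]'; python3 -c "
from h import *
st()"
```

```text
time: 7.8
position: [0.5406, 0.0826, 0.039]
eef_rot: [2.86, 1.571, -0.212]
force: [-3.9, -0.6, 5.1]
finger_gap: 0.047
t 7.80 tcp [540.6  82.6  39. ] cradle [-89.8  -1. ] F cradle [-3.9 -0.3  5.1] gap 47.0
```

Contact (+5 N). I'll release, then rise.

```bash
python3 -m pendant '[[[0,0,0,0,0,0,52],[0,0,0,0,0,0,60],[0,0,0,0,0,0,75],[0,0,0,0,0,0,85],[0,0,0,0,0,0,85],[-5,0,0,0,0,0,85],[-17,0,0,0,0,0,85],[-32,0,0,0,0,0,85],[-48,0,0,0,0,0,85],[-60,0,0,0,0,0,85]]]'; python3 -c "
from h import *
st();p=w(-155,-1);to(p[0],p[1],.105)"
```

```text
time: 9.05
position: [0.5412, 0.0826, 0.1003]
eef_rot: [3.073, 1.569, 0.001]
force: [0.0, 0.3, -0.4]
finger_gap: 0.0856
t 9.05 tcp [541.2  82.6 100.3] cradle [-89.2  -1. ] F cradle [ 0.1  0.3 -0.4] gap 85.6
shift mm [-4.8 -0.  65.8] rot deg [-0.   -0.08 -0.01]
```

```bash
python3 -m pendant '[[[-5,0,8,0,0,0,85],[-5,0,20,0,0,0,60],[-5,0,34,0,0,0,40],[-5,0,48,0,0,0,20],[-5,0,58,0,0,0,0],[-5,0,66,0,0,0,0],[-5,0,66,0,0,0,0],[-5,0,66,0,0,0,0],[-5,0,66,0,0,0,0],[-5,0,66,0,0,0,0]]]' 20; python3 -c "
from h import *
st();p=w(-155,-1);to(p[0],p[1],.017)
t,_=look('top','t4');cv2.imwrite('pics/t4c.png',cv2.resize(t[170:300,135:265],None,fx=6,fy=4.6,interpolation=cv2.INTER_CUBIC));p,_=look('scene','s4');cv2.imwrite('pics/s4c.png',cv2.resize(p[130:270,260:460],None,fx=4,fy=4,interpolation=cv2.INTER_CUBIC))"
```

```text
time: 10.3
position: [0.475, 0.078, 0.1036]
eef_rot: [-0.083, 1.571, 3.129]
force: [-0.7, 0.2, -0.8]
finger_gap: -0.0002
t 10.30 tcp [475.   78.  103.6] cradle [-155.6   -1. ] F cradle [-0.6  0.3 -0.8] gap -0.2
shift mm [86.6 -0.  -0.6] rot deg [0. 0. 0.]
```

View pics/s4c.png

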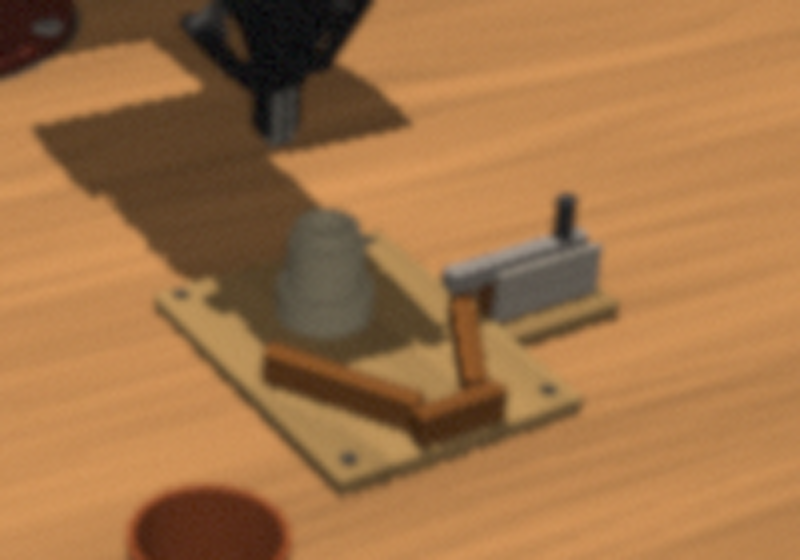

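View pics/t4c.png

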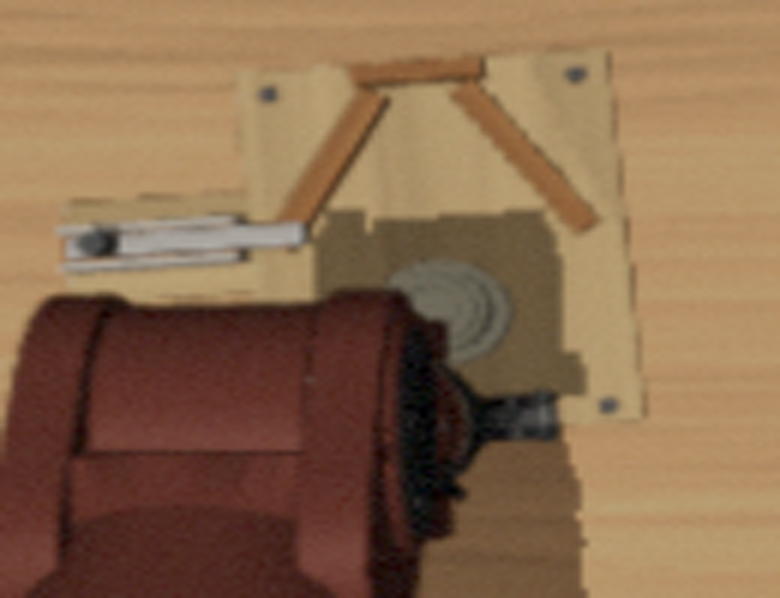

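The mould stands free on the deck in the mouth, around crop pixel (450,310), with the fingers shut behind it. I'll check its offset and lower the fingers.

```bash
python3 -m pendant '[[[12,0,0,0,0,0,0],[27,0,0,0,0,0,0],[42,0,0,0,0,0,0],[56,0,0,0,0,0,0],[68,0,0,0,0,0,0],[77,0,0,0,0,0,0],[83,0,0,0,0,0,0],[86,0,0,0,0,0,0],[86,0,0,0,0,0,0],[86,0,0,0,0,0,0]]]'; python3 -c "
from h import *
st();p=w(-135,0);to(p[0],p[1],.017)
print(cr(atz('top',[(450.5/6-.5+135,310.5/4.6-.5+170)],.034)[0]))"
```

```text
time: 11.65
position: [0.4751, 0.078, 0.018]
eef_rot: [3.055, 1.57, -0.017]
force: [-0.3, -0.3, 0.1]
finger_gap: 0.0002
t 11.65 tcp [475.1  78.   18. ] cradle [-155.4   -1. ] F cradle [-0.3 -0.3  0.1] gap 0.2
shift mm [  1.   -1.  -20.4] rot deg [ 0.   -0.03 -0.  ]
[-90.08582616  -4.43385778]
```

```bash
python3 -m pendant '[[[0,0,-5,0,0,0,0],[0,0,-12,0,0,0,0],[0,0,-18,0,0,0,0],[0,0,-21,0,0,0,0],[0,0,-24,0,0,0,0],[0,0,-28,0,0,0,0],[0,0,-32,0,0,0,0],[0,0,-36,0,0,0,0],[0,0,-40,0,0,0,0],[0,0,-44,0,0,0,0]]]'; python3 -c "
from h import *
st()";  python3 -m pendant '[[[0,0,-4,0,0,0,0],[0,0,-8,0,0,0,0],[0,0,-12,0,0,0,0],[0,0,-16,0,0,0,0],[0,0,-20,0,0,0,0],[0,0,-24,0,0,0,0],[0,0,-28,0,0,0,0],[0,0,-32,0,0,0,0],[0,0,-36,0,0,0,0],[0,0,-40,0,0,0,0]]]'; python3 -c "
from h import *
st()"
```

```text
time: 12.9
position: [0.5191, 0.0811, 0.0177]
eef_rot: [3.124, 1.571, 0.052]
force: [-0.8, -0.7, -0.7]
finger_gap: -0.0003
t 12.90 tcp [519.1  81.1  17.7] cradle [-111.4   -1. ] F cradle [-0.9 -0.7 -0.7] gap -0.3
time: 14.15
position: [0.5588, 0.0839, 0.0177]
eef_rot: [0.355, 1.571, -2.716]
force: [-1.5, -0.0, -0.6]
finger_gap: -0.0002
t 14.15 tcp [558.8  83.9  17.7] cradle [-71.5  -1. ] F cradle [-1.5  0.1 -0.6] gap -0.2
```

```bash
python3 -m pendant '[[[0,0,-3,0,0,0,0],[0,0,-6,0,0,0,0],[0,0,-9,0,0,0,0],[0,0,-12,0,0,0,0],[0,0,-15,0,0,0,0],[0,0,-17,0,0,0,0],[0,0,-19,0,0,0,0],[0,0,-21,0,0,0,0],[0,0,-22,0,0,0,0],[0,0,-23,0,0,0,0]]]'; python3 -c "
from h import *
st();p,_=look('scene','s5');cv2.imwrite('pics/s5c.png',cv2.resize(p[130:270,260:460],None,fx=4,fy=4,interpolation=cv2.INTER_CUBIC))
d=look('top','t5')[0];cv2.imwrite('pics/t5c.png',cv2.resize(d[170:270,150:260],None,fx=6,fy=6,interpolation=cv2.INTER_CUBIC))"
```

```text
time: 15.4
position: [0.5816, 0.0855, 0.0177]
eef_rot: [-0.286, 1.571, 2.925]
force: [-1.9, -0.0, 0.5]
finger_gap: 0.0002
t 15.40 tcp [581.6  85.5  17.7] cradle [-48.7  -1. ] F cradle [-1.9  0.1  0.5] gap 0.2
```

View pics/s5c.png

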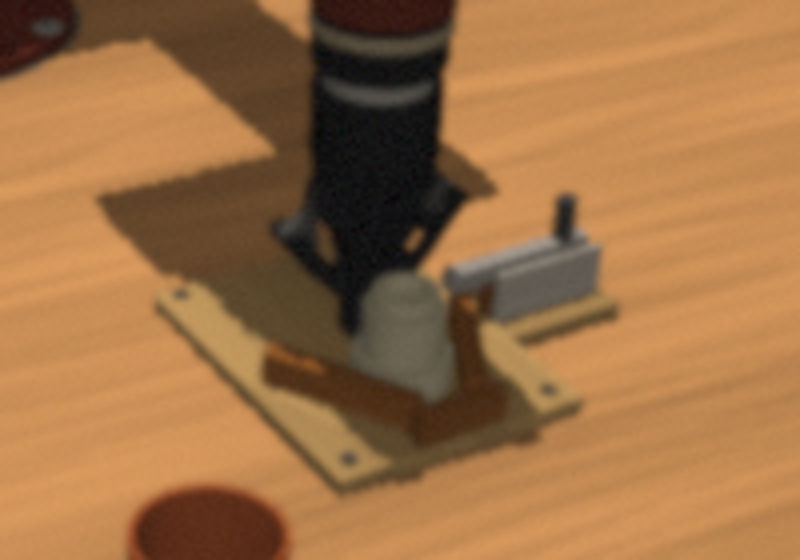

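View pics/t5c.png

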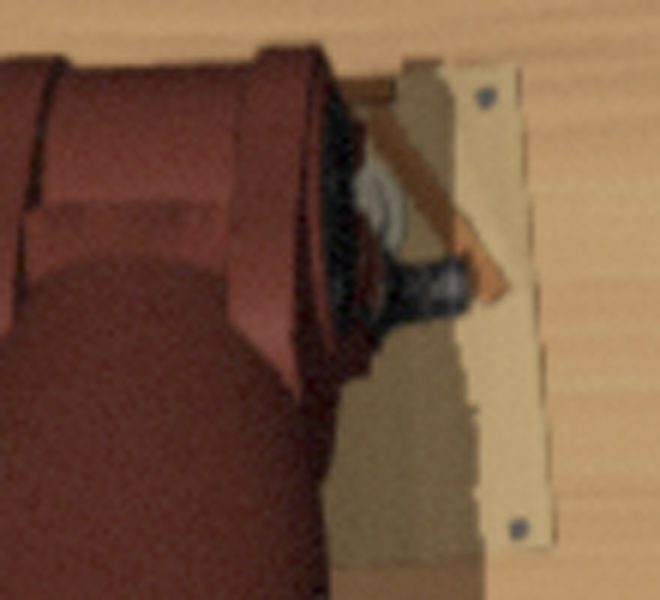

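The mould (crop (400,340)) is close to the rails and upright. Now small steps, watching the force.

```bash
python3 -m pendant '[[[0,0,-0.4,0,0,0,0],[0,0,-0.8,0,0,0,0],[0,0,-1.2,0,0,0,0],[0,0,-1.6,0,0,0,0],[0,0,-2,0,0,0,0],[0,0,-2.3,0,0,0,0],[0,0,-2.6,0,0,0,0],[0,0,-3,0,0,0,0],[0,0,-3,0,0,0,0],[0,0,-3,0,0,0,0]]]'; python3 -c "
from h import *
st()"
```

```text
time: 16.75
position: [0.5846, 0.0857, 0.0177]
eef_rot: [-1.23, 1.571, 1.982]
force: [-2.3, -0.3, -0.5]
finger_gap: 0.0
t 16.75 tcp [584.6  85.7  17.7] cradle [-45.7  -1. ] F cradle [-2.3 -0.1 -0.5] gap 0.0
```

```bash
python3 -m pendant '[[[0,0,-0.2,0,0,0,0],[0,0,-0.4,0,0,0,0],[0,0,-0.6,0,0,0,0],[0,0,-0.8,0,0,0,0],[0,0,-1,0,0,0,0],[0,0,-1.2,0,0,0,0],[0,0,-1.4,0,0,0,0],[0,0,-1.6,0,0,0,0],[0,0,-1.8,0,0,0,0],[0,0,-2,0,0,0,0]]]'; python3 -c "
from h import *
st()"
```

```text
time: 18.0
position: [0.5847, 0.0857, 0.0176]
eef_rot: [0.021, 1.568, -3.051]
force: [-10.5, -0.8, 7.5]
finger_gap: 0.0001
t 18.00 tcp [584.7  85.7  17.6] cradle [-45.6  -1. ] F cradle [-10.5  -0.1   7.5] gap 0.1
```

Firm contact at x = -45.6, sooner than I expected (about -41), so the mould may be hanging on one rail. I'll ease to about 6 N and sway.

```bash
python3 -m pendant '[[[0,0,0.4,0,0,0,0],[0,0,0.8,0,0,0,0],[0,1,0.8,0,0,0,0],[0,2.5,0.8,0,0,0,0],[0,4,0.8,0,0,0,0],[0,4,0.8,0,0,0,0],[0,2,0.8,0,0,0,0],[0,0,0.8,0,0,0,0],[0,-2,0.8,0,0,0,0],[0,-3,0.8,0,0,0,0]]]'; python3 -c "
from h import *
st()"
```

```text
time: 19.25
position: [0.5862, 0.0889, 0.018]
eef_rot: [-3.13, 1.57, 0.081]
force: [0.4, -0.4, -0.1]
finger_gap: -0.0004
t 19.25 tcp [586.2  88.9  18. ] cradle [-43.9   2.1] F cradle [ 0.3 -0.4 -0.1] gap -0.4
```

It slipped forward: the force fell to zero and the fingers gained 1.7 mm. I'll press on gently.

```bash
python3 -m pendant '[[[0,1,-0.2,0,0,0,0],[0,2,-0.4,0,0,0,0],[0,3,-0.6,0,0,0,0],[0,3,-0.8,0,0,0,0],[0,3,-1,0,0,0,0],[0,3,-1.1,0,0,0,0],[0,3,-1.2,0,0,0,0],[0,3,-1.2,0,0,0,0],[0,3,-1.2,0,0,0,0],[0,3,-1.2,0,0,0,0]]]'; python3 -c "
from h import *
st()"
```

```text
time: 20.5
position: [0.5868, 0.086, 0.0176]
eef_rot: [-0.773, 1.571, 2.438]
force: [-2.1, -0.5, 0.8]
finger_gap: 0.0003
t 20.50 tcp [586.8  86.   17.6] cradle [-43.4  -0.9] F cradle [-2.2 -0.3  0.8] gap 0.3
```

```bash
python3 -m pendant '[[[0,0,-0.1,0,0,0,0],[0,0,-0.2,0,0,0,0],[0,0,-0.3,0,0,0,0],[0,0,-0.4,0,0,0,0],[0,0,-0.5,0,0,0,0],[0,0,-0.6,0,0,0,0],[0,0,-0.7,0,0,0,0],[0,0,-0.8,0,0,0,0],[0,0,-0.8,0,0,0,0],[0,0,-0.8,0,0,0,0]]]'; python3 -c "
from h import *
st()"
```

```text
time: 21.75
position: [0.5871, 0.086, 0.0176]
eef_rot: [-0.09, 1.57, 3.121]
force: [-6.4, 1.8, 4.2]
finger_gap: 0.0002
t 21.75 tcp [587.1  86.   17.6] cradle [-43.2  -0.9] F cradle [-6.3  2.2  4.2] gap 0.2
```

Now 6.3 N at x = -43.2. I'll sway to both sides at this light push.

```bash
python3 -m pendant '[[[0,1.5,0,0,0,0,0],[0,3,0,0,0,0,0],[0,4,0,0,0,0,0],[0,4,0,0,0,0,0],[0,2.5,0,0,0,0,0],[0,1,0,0,0,0,0],[0,-1,0,0,0,0,0],[0,-3,0,0,0,0,0],[0,-4,0,0,0,0,0],[0,-4,0,0,0,0,0]]]'; python3 -c "
from h import *
st()";python3 -m pendant '[[[0,1.5,0,0,0,0,0],[0,3,0,0,0,0,0],[0,4,0,0,0,0,0],[0,4,0,0,0,0,0],[0,4,0,0,0,0,0],[0,4,0,0,0,0,0],[0,4,0,0,0,0,0],[0,4,0,0,0,0,0],[0,4,0,0,0,0,0],[0,4,0,0,0,0,0]]]'; python3 -c "
from h import *
st()"
```

```text
time: 23.0
position: [0.5855, 0.0884, 0.0171]
eef_rot: [0.645, 1.566, -2.428]
force: [-8.2, -7.1, 1.7]
finger_gap: 0.0003
t 23.00 tcp [585.5  88.4  17.1] cradle [-44.6   1.6] F cradle [-8.7 -6.5  1.7] gap 0.3
time: 24.25
position: [0.5875, 0.0855, 0.0175]
eef_rot: [0.968, 1.57, -2.104]
force: [-4.1, -3.4, -1.8]
finger_gap: 0.0002
t 24.25 tcp [587.5  85.5  17.5] cradle [-42.8  -1.4] F cradle [-4.3 -3.1 -1.8] gap 0.2
```

The mould rides the +y rail with the fingers: x varies with y at a slope of about tan 30°. Home must be further towards -y, so I'll sway that way.

```bash
python3 -m pendant '[[[0,0.7,0,0,0,0,0],[0,1.4,0,0,0,0,0],[0,2.1,0,0,0,0,0],[0,2.8,0,0,0,0,0],[0,3.5,0,0,0,0,0],[0,4,0,0,0,0,0],[0,4,0,0,0,0,0],[0,4,0,0,0,0,0],[0,4,0,0,0,0,0],[0,4,0,0,0,0,0]]]'; python3 -c "
from h import *
st()"
```

```text
time: 25.5
position: [0.5868, 0.0831, 0.0174]
eef_rot: [-0.788, 1.568, 2.424]
force: [-7.1, 3.5, -0.5]
finger_gap: -0.0001
t 25.50 tcp [586.8  83.1  17.4] cradle [-43.7  -3.8] F cradle [-6.9  4.  -0.5] gap -0.1
```

It is now stopped by the -y rail (Fy +4, x back to -43.7), so the centre lies between at about y = -2.5. I'll go back there.

```bash
python3 -m pendant '[[[0,-0.5,0,0,0,0,0],[0,-1,0,0,0,0,0],[0,-1.5,0,0,0,0,0],[0,-2,0,0,0,0,0],[0,-2.5,0,0,0,0,0],[0,-2.5,0,0,0,0,0],[0,-2.2,0,0,0,0,0],[0,-2.2,0,0,0,0,0],[0,-2.2,0,0,0,0,0],[0,-2.2,0,0,0,0,0]]]'; python3 -c "
from h import *
st()
p,_=look('scene','s6');cv2.imwrite('pics/s6c.png',cv2.resize(p[170:260,310:430],None,fx=6.6,fy=6.6,interpolation=cv2.INTER_CUBIC))"
```

```text
time: 26.75
position: [0.5876, 0.0847, 0.0176]
eef_rot: [-1.203, 1.57, 2.009]
force: [-4.6, 2.3, -1.7]
finger_gap: -0.0002
t 26.75 tcp [587.6  84.7  17.6] cradle [-42.8  -2.2] F cradle [-4.4  2.6 -1.7] gap -0.2
```

View pics/s6c.png

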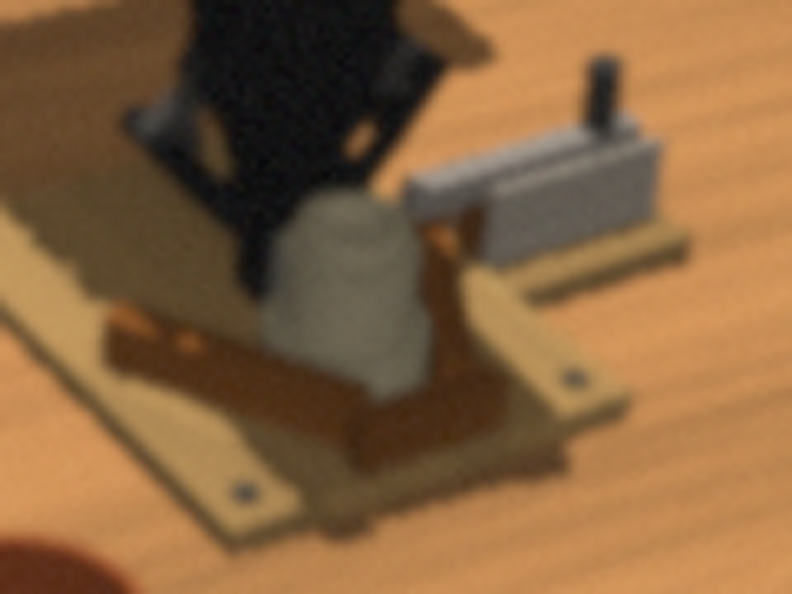

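The readings on both rails intersect at y ≈ -1.8, x ≈ -42.6 for home. I'll centre there and build up the press.

```bash
python3 -m pendant '[[[0,-0.5,0,0,0,0,0],[0,-1,0,0,0,0,0],[0,-1.5,0,0,0,0,0],[0,-2,-0.1,0,0,0,0],[0,-1.5,-0.2,0,0,0,0],[0,-1,-0.3,0,0,0,0],[0,-0.6,-0.4,0,0,0,0],[0,-0.8,-0.4,0,0,0,0],[0,-0.8,-0.4,0,0,0,0],[0,-0.8,-0.4,0,0,0,0]]]'; python3 -c "
from h import *
st()"
```

```text
time: 28.05
position: [0.5877, 0.085, 0.0175]
eef_rot: [-0.3, 1.57, 2.911]
force: [-5.2, 0.9, -0.8]
finger_gap: -0.0003
t 28.05 tcp [587.7  85.   17.5] cradle [-42.7  -1.9] F cradle [-5.2  1.2 -0.8] gap -0.3
```

```bash
python3 -m pendant '[[[0,0,-0.2,0,0,0,0],[0,0,-0.4,0,0,0,0],[0,0,-0.6,0,0,0,0],[0,0,-0.7,0,0,0,0],[0,0,-0.7,0,0,0,0],[0,0,-0.7,0,0,0,0],[0,0,-0.7,0,0,0,0],[0,0,-0.7,0,0,0,0],[0,0,-0.7,0,0,0,0],[0,0,-0.7,0,0,0,0]]]'; python3 -c "
from h import *
st()"
```

```text
time: 29.3
position: [0.5877, 0.0851, 0.0174]
eef_rot: [-0.157, 1.569, 3.055]
force: [-8.6, 0.9, -0.4]
finger_gap: -0.0001
t 29.30 tcp [587.7  85.1  17.4] cradle [-42.6  -1.8] F cradle [-8.5  1.5 -0.4] gap -0.1
```

```bash
python3 -m pendant '[[[0,0,-0.3,0,0,0,0],[0,0,-0.3,0,0,0,0],[0,0,-0.3,0,0,0,0],[0,0,-0.3,0,0,0,0],[0,0,-0.3,0,0,0,0],[0,0,-0.3,0,0,0,0],[0,0,-0.3,0,0,0,0],[0,0,-0.3,0,0,0,0],[0,0,-0.3,0,0,0,0],[0,0,-0.3,0,0,0,0]]]'; python3 -c "
from h import *
st()"; python3 -m pendant '[[[0,0,0,0,0,0,0],[0,0,0,0,0,0,0],[0,0,0,0,0,0,0],[0,0,0,0,0,0,0],[0,0,0,0,0,0,0],[0,0,0,0,0,0,0],[0,0,0,0,0,0,0],[0,0,0,0,0,0,0],[0,0,0,0,0,0,0],[0,0,0,0,0,0,0]]]'; python3 -c "
from h import *
st()"
```

```text
time: 30.55
position: [0.5877, 0.0851, 0.0173]
eef_rot: [-0.119, 1.568, 3.092]
force: [-8.8, 1.4, 0.2]
finger_gap: -0.0001
t 30.55 tcp [587.7  85.1  17.3] cradle [-42.6  -1.8] F cradle [-8.6  2.   0.2] gap -0.1
time: 31.8
position: [0.5877, 0.0851, 0.0173]
eef_rot: [-0.127, 1.568, 3.084]
force: [-8.7, 1.1, 1.1]
finger_gap: -0.0
t 31.80 tcp [587.7  85.1  17.3] cradle [-42.6  -1.8] F cradle [-8.6  1.7  1.1] gap -0.0
```

```bash
python3 -m pendant '[[[0,-0.2,-0.3,0,0,0,0],[0,-0.2,-0.3,0,0,0,0],[0,-0.2,-0.3,0,0,0,0],[0,-0.2,-0.3,0,0,0,0],[0,-0.2,-0.3,0,0,0,0],[0,-0.2,-0.3,0,0,0,0],[0,-0.2,-0.3,0,0,0,0],[0,-0.2,-0.3,0,0,0,0],[0,-0.2,-0.3,0,0,0,0],[0,-0.2,-0.3,0,0,0,0]]]'; python3 -c "
from h import *
st()"
```

```text
time: 33.05
position: [0.5878, 0.0852, 0.0172]
eef_rot: [0.001, 1.568, -3.071]
force: [-8.8, 0.2, 0.2]
finger_gap: 0.0002
t 33.05 tcp [587.8  85.2  17.2] cradle [-42.6  -1.8] F cradle [-8.7  0.8  0.2] gap 0.2
```

```bash
python3 -m pendant '[[[0,0,-0.2,0,0,0,0],[0,0,-0.4,0,0,0,0],[0,0,-0.4,0,0,0,0],[0,0,-0.4,0,0,0,0],[0,0,-0.4,0,0,0,0],[0,0,-0.4,0,0,0,0],[0,0,-0.4,0,0,0,0],[0,0,-0.4,0,0,0,0],[0,0,-0.4,0,0,0,0],[0,0,-0.4,0,0,0,0]]]'; python3 -c "
from h import *
st()"
```

```text
time: 34.3
position: [0.5877, 0.0852, 0.0171]
eef_rot: [0.015, 1.567, -3.057]
force: [-10.1, 0.1, 0.7]
finger_gap: -0.0001
t 34.30 tcp [587.7  85.2  17.1] cradle [-42.6  -1.8] F cradle [-10.1   0.8   0.7] gap -0.1
```

10.1 N has been held for about a second with no lateral force. I'll hold briefly, then back off and rise.

```bash
python3 -m pendant '[[[0,0,0,0,0,0,0],[0,0,0,0,0,0,0],[0,0,0,0,0,0,0],[0,0,2,0,0,0,0],[0,0,6,0,0,0,0],[0,0,14,0,0,0,0],[0,0,24,0,0,0,0],[-12,0,36,0,0,0,0],[-35,0,46,0,0,0,0],[-65,0,52,0,0,0,0]]]'; python3 -c "
from h import *
st();p=w(-41.5,141);to(p[0],p[1],.12)
p,_=look('scene','s7');cv2.imwrite('pics/s7c.png',cv2.resize(p[170:260,310:430],None,fx=6.6,fy=6.6,interpolation=cv2.INTER_CUBIC))
d=look('top','t7')[0];cv2.imwrite('pics/t7c.png',cv2.resize(d[170:270,140:260],None,fx=6,fy=6,interpolation=cv2.INTER_CUBIC))"
```

```text
time: 35.55
position: [0.5366, 0.0816, 0.0837]
eef_rot: [-0.04, 1.57, -3.112]
force: [1.1, -0.3, -0.1]
finger_gap: 0.0
t 35.55 tcp [536.6  81.6  83.7] cradle [-93.9  -1.7] F cradle [ 1.  -0.4 -0.1] gap 0.0
shift mm [ -36.3 -142.7  -52.4] rot deg [0.   0.05 0.  ]
```

View pics/s7c.png

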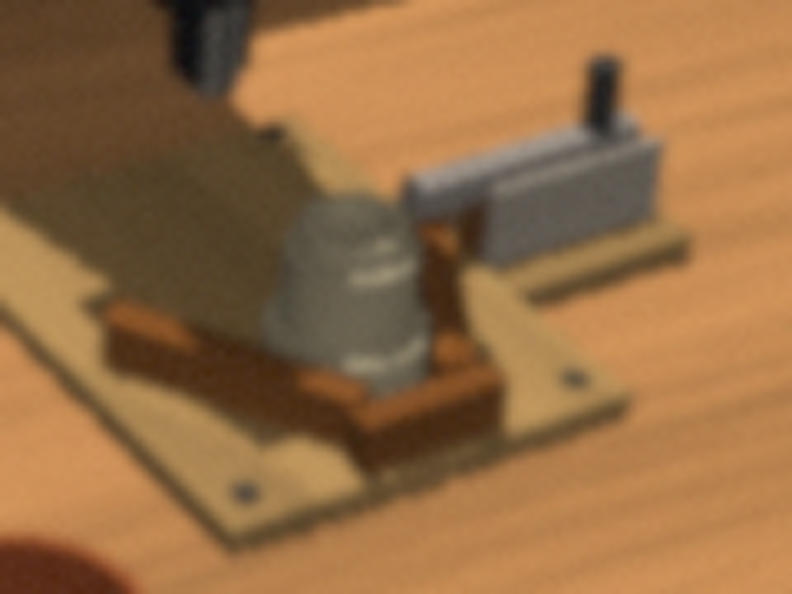

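View pics/t7c.png

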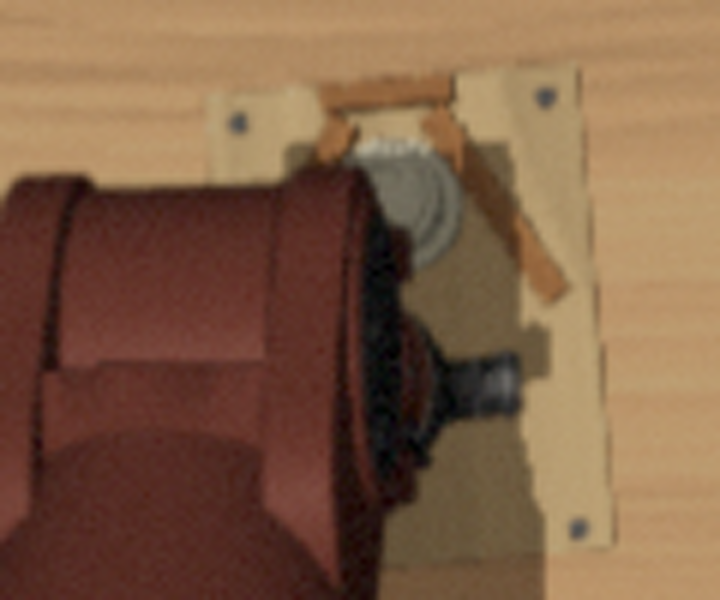

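The fingers are clear and the mould's foot meets both rails (top crop centre about (407,205)). I'll compare it with the projected seat.

```bash
python3 - <<'E'
from h import *
a=np.linspace(0,2*np.pi,90)
for n,tag,(ox,oy),(wd,ht),s in(('scene','s7',(310,170),(120,90),6.6),('top','t7',(140,170),(120,100),6)):
    p=cv2.imread(f'pics/{tag}.png');c=cv2.resize(p[oy:oy+ht,ox:ox+wd],None,fx=s,fy=s,interpolation=cv2.INTER_CUBIC)
    for r,z in((30,.034),(20,.076),(30,.012)):
        P=[[*w(r*np.cos(t),r*np.sin(t)-0),z] for t in a]
        for u,v in proj(n,P): cv2.circle(c,(int((u-ox+.5)*s),int((v-oy+.5)*s)),1,(255,0,0),-1)
    # rails inner faces at z .034
    for sg in(1,-1):
        P=[[*w(x,sg*(63.5-(x+50)*np.tan(np.pi/6))),.034] for x in np.linspace(-50,37,60)]
        for u,v in proj(n,P): cv2.circle(c,(int((u-ox+.5)*s),int((v-oy+.5)*s)),1,(0,255,0),-1)
    cv2.imwrite(f'pics/{tag}o.png',c)
E
```

```text
(no output)
```

View pics/t7o.png

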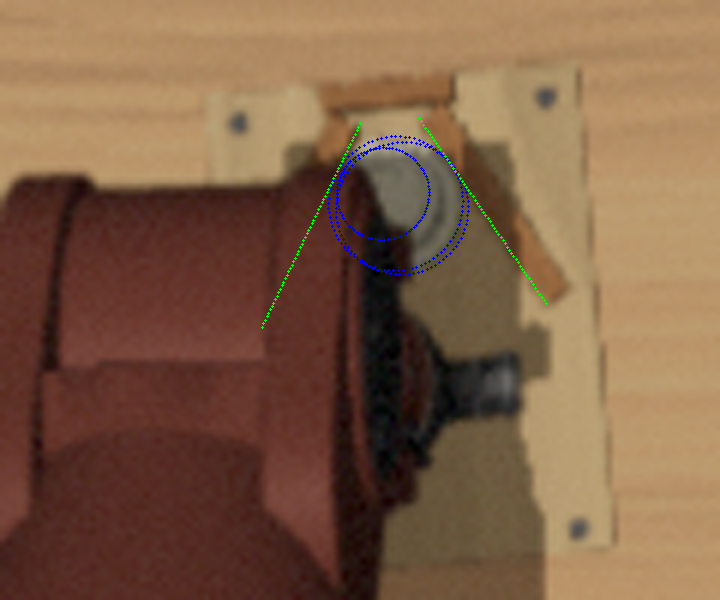

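View pics/s7o.png

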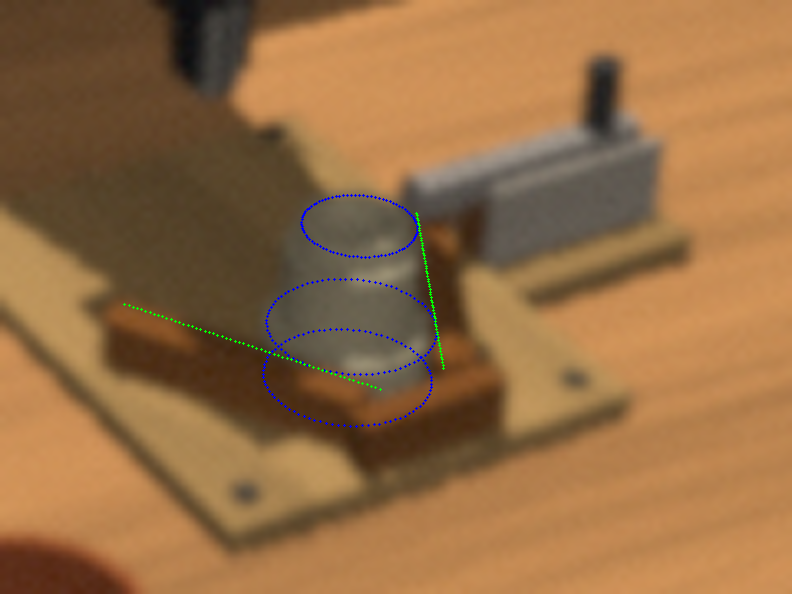

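The outline matches the seat within about 1–2 mm in both views. Now the keeper: move over the post with the jaws open 44 mm.

```bash
python3 -m pendant '[[[-20,0,0,0,0,0,44],[-36,-10,-4,0,0,0,44],[-36,-35,-12,0,0,0,44],[-36,-62,-22,0,0,0,44],[-36,-90,-32,0,0,0,44],[-36,-115,-42,0,0,0,44],[-36,-133,-48,0,0,0,44],[-36,-142,-52,0,0,0,44],[-36,-142,-52,0,0,0,44],[-36,-142,-52,0,0,0,44]]]' 20; python3 -c "
from h import *
st();p=w(-42,140.5);to(p[0],p[1],.060)
p,_=look('scene','s8');cv2.imwrite('pics/s8c.png',cv2.resize(p[120:260,310:460],None,fx=5,fy=4.2,interpolation=cv2.INTER_CUBIC))"
```

```text
time: 36.9
position: [0.5872, 0.178, 0.1187]
eef_rot: [-1.52, 1.529, 1.776]
force: [-0.4, 0.9, 0.9]
finger_gap: 0.044
t 36.90 tcp [587.2 178.  118.7] cradle [-36.7  90.9] F cradle [-0.3  0.9  0.9] gap 44.0
shift mm [ 60.7 -47.4   1. ] rot deg [4.81 0.23 2.41]
```

View pics/s8c.png

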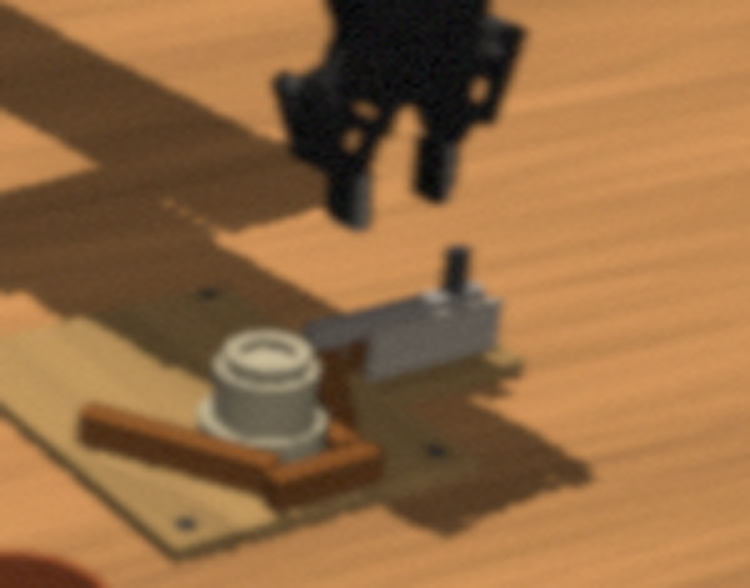

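The arm stopped about 49 mm short and turned about 5°, probably at a joint limit. Checking.

```bash
python3 -c "
from h import *
o=st();print(np.round(o['joint_positions'],3));print(np.round(R.from_euler('xyz',o['eef_rot']).as_matrix(),3))"
```

```text
t 36.95 tcp [587.2 178.  118.7] cradle [-36.7  90.9] F cradle [-0.1  0.1  0.6] gap 44.3
[ 0.153  0.534 -0.084  0.954  0.042  3.141]
[[-0.008  0.153 -0.988]
 [ 0.041 -0.987 -0.153]
 [-0.999 -0.042  0.002]]
```

Joint 6 has reached its limit, so I'll turn the jaws the other way to lie along the cradle's x and pinch the post that way.

```bash
python3 -m pendant '[[[0,0,0,-5,0,0,44],[0,0,0,-14,0,0,44],[0,0,0,-24,0,0,44],[0,0,0,-34,0,0,44],[0,0,0,-44,0,0,44],[0,0,0,-54,0,0,44],[0,0,0,-64,0,0,44],[0,0,0,-74,0,0,44],[0,0,0,-80,0,0,44],[0,0,0,-80,0,0,44]]]'; cat >> h.py <<'E'
RD2=RD@R.from_euler('x',-90,degrees=True).as_matrix()
def to2(x,y,z):
    o=arm.observe(); r=R.from_euler('xyz',o['eef_rot']).as_matrix()
    print('shift mm',np.round(r.T@(np.array([x,y,z])-o['position'])*1e3,1),'rot deg',np.round(np.degrees(R.from_matrix(r.T@RD2).as_rotvec()),2),'j',np.round(o['joint_positions'],2))
E
python3 -c "
from h import *
st();p=w(-42,140.5);to2(p[0],p[1],.11)"
```

```text
time: 38.2
position: [0.5873, 0.1781, 0.1188]
eef_rot: [-2.925, 1.528, 1.766]
force: [-0.5, 0.0, -0.1]
finger_gap: 0.0443
t 38.20 tcp [587.3 178.1 118.8] cradle [-36.5  91. ] F cradle [-0.5  0.  -0.1] gap 44.3
shift mm [ 10.9  -9.9 -48.4] rot deg [-5.24 -2.39  0.41] j [ 0.15  0.53 -0.08  0.95  0.04  1.75]
```

```bash
python3 -m pendant '[[[2,-2,-8,-2,-1,0.1,44],[4,-4,-18,-4,-2,0.3,44],[7,-6,-28,-5.2,-2.4,0.4,44],[9,-8,-38,-5.2,-2.4,0.4,44],[11,-10,-45,-5.2,-2.4,0.4,44],[11,-10,-48.4,-5.2,-2.4,0.4,44],[11,-10,-48.4,-5.2,-2.4,0.4,44],[11,-10,-48.4,-5.2,-2.4,0.4,44],[11,-10,-48.4,-5.2,-2.4,0.4,44],[11,-10,-48.4,-5.2,-2.4,0.4,44]]]'; python3 -c "
from h import *
st();p=w(-42,140.5);to2(p[0],p[1],.060)
p,_=look('scene','s9');cv2.imwrite('pics/s9c.png',cv2.resize(p[120:260,310:460],None,fx=5,fy=4.2,interpolation=cv2.INTER_CUBIC))"
```

```text
time: 39.45
position: [0.5785, 0.2272, 0.1099]
eef_rot: [-1.601, 1.571, -3.101]
force: [-0.0, 0.5, 0.3]
finger_gap: 0.0436
t 39.45 tcp [578.5 227.2 109.9] cradle [-41.9 140.5] F cradle [0.  0.5 0.3] gap 43.6
shift mm [49.9 -0.   0. ] rot deg [ 0.01 -0.    0.01] j [ 0.26  0.56 -0.07  0.95  0.    1.76]
```

View pics/s9c.png

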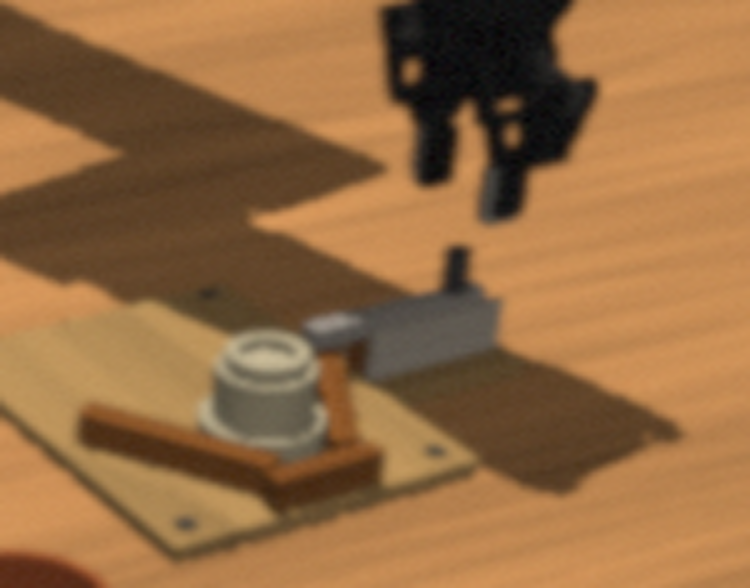

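The jaws straddle the post at crop (457,268). I'll descend and pinch.

```bash
python3 -m pendant '[[[12,0,0,0,0,0,44],[26,0,0,0,0,0,44],[38,0,0,0,0,0,44],[46,0,0,0,0,0,44],[49,0,0,0,0,0,44],[49,0,0,0,0,0,30],[49,0,0,0,0,0,18],[49,0,0,0,0,0,8],[49,0,0,0,0,0,8],[49,0,0,0,0,0,8]]]' 25; python3 -c "
from h import *
st()"
```

```text
time: 40.75
position: [0.5775, 0.2274, 0.0613]
eef_rot: [-1.64, 1.569, -3.14]
force: [-4.4, -0.0, 5.0]
finger_gap: 0.0132
t 40.75 tcp [577.5 227.4  61.3] cradle [-42.9 140.9] F cradle [-4.4  0.3  5. ] gap 13.2
```

Post pinched (13.2 mm). Sliding the keeper across, easing x by 1 mm.

```bash
python3 -m pendant '[[[0,-0.5,3,0,0,0,8],[0,-1,9,0,0,0,8],[0,-1,17,0,0,0,8],[0,-1,25,0,0,0,8],[0,-1,33,0,0,0,8],[0,-1,41,0,0,0,8],[0,-1,48,0,0,0,8],[0,-1,54,0,0,0,8],[0,-1,58,0,0,0,8],[0,-1,60,0,0,0,8]]]'; python3 -c "
from h import *
st()"; python3 -m pendant '[[[0,0,0.8,0,0,0,8],[0,0,1.6,0,0,0,8],[0,0,2.4,0,0,0,8],[0,0,3.2,0,0,0,8],[0,0,4,0,0,0,8],[0,0,4.8,0,0,0,8],[0,0,5.4,0,0,0,8],[0,0,6,0,0,0,8],[0,0,6,0,0,0,8],[0,0,6,0,0,0,8]]]';python3 -c "
from h import *
st()"
```

```text
time: 42.0
position: [0.5818, 0.1671, 0.0613]
eef_rot: [2.292, 1.57, 0.792]
force: [-4.0, 1.7, 6.3]
finger_gap: 0.0128
t 42.00 tcp [581.8 167.1  61.3] cradle [-42.8  80.4] F cradle [-3.9  2.   6.3] gap 12.8
time: 43.25
position: [0.582, 0.1631, 0.0613]
eef_rot: [3.013, 1.567, 1.514]
force: [-3.6, 9.3, 5.6]
finger_gap: 0.0125
t 43.25 tcp [582.  163.1  61.3] cradle [-42.9  76.4] F cradle [-2.9  9.5  5.6] gap 12.5
```

The force rises to 9.5 N after 64.5 mm of travel, so the keeper is at its stop. One more mm to be sure, then open and rise.

```bash
python3 -m pendant '[[[0,0,0.5,0,0,0,8],[0,0,1,0,0,0,8],[0,0,1,0,0,0,8],[0,0,1,0,0,0,20],[0,0,1,0,0,0,32],[0,0,1,0,0,0,36],[-5,0,1,0,0,0,36],[-18,0,1,0,0,0,36],[-36,0,1,0,0,0,36],[-56,0,1,0,0,0,36]]]'; python3 -c "
from h import *
st()"; python3 -m pendant '[[[-20,0,-10,0,0,0,36],[-40,0,-30,0,0,0,36],[-50,0,-55,0,0,0,36],[-50,-15,-85,0,0,0,36],[-50,-35,-115,0,0,0,36],[-50,-55,-140,0,0,0,36],[-50,-80,-150,0,0,0,36],[-50,-100,-150,0,0,0,36],[-50,-120,-150,0,0,0,36],[-50,-120,-150,0,0,0,36]]]';python3 -c "
from h import *
st()
d=look('top','t9')[0];cv2.imwrite('pics/t9c.png',cv2.resize(d[170:270,140:260],None,fx=6,fy=6,interpolation=cv2.INTER_CUBIC))
look('scene','s10')"
```

```text
time: 44.5
position: [0.5823, 0.1605, 0.1183]
eef_rot: [1.38, 1.57, -0.121]
force: [0.2, 0.3, -0.2]
finger_gap: 0.0362
t 44.50 tcp [582.3 160.5 118.3] cradle [-42.8  73.7] F cradle [ 0.2  0.3 -0.2] gap 36.2
time: 45.75
position: [0.4511, 0.3018, 0.168]
eef_rot: [2.077, 1.57, 0.577]
force: [-0.3, 0.1, 0.3]
finger_gap: 0.0358
t 45.75 tcp [451.1 301.8 168. ] cradle [-163.7  223.9] F cradle [-0.3  0.2  0.3] gap 35.8
```

View pics/t9c.png

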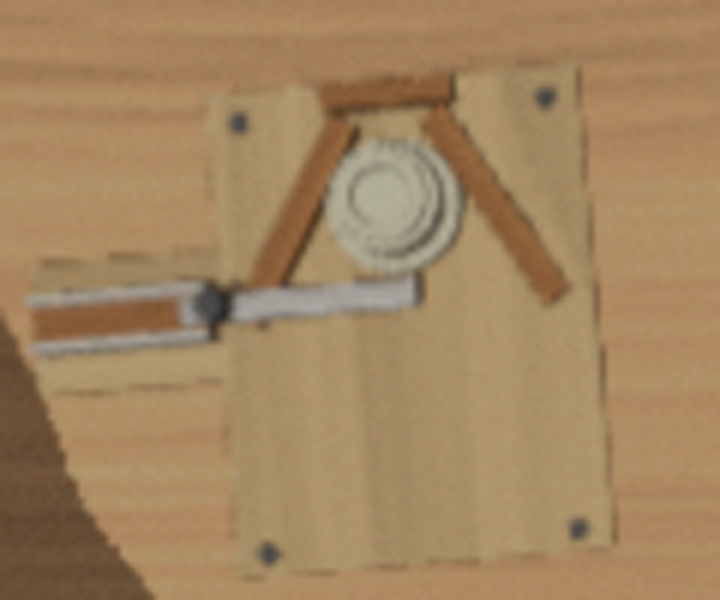

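View pics/s10.png

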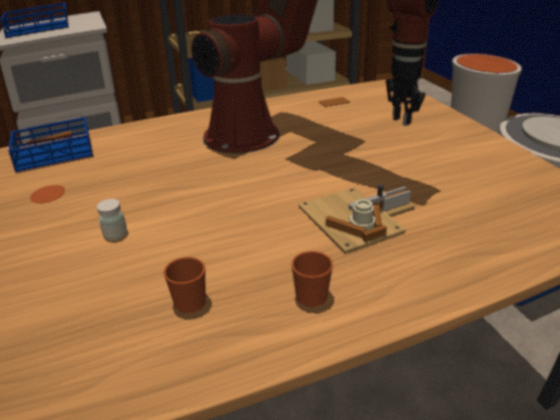

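The mould sits in the V touching both rails (circle x 326–464, y 138–274), and the bar is across behind it with its end at (417,292) and the post at (208,302). Measuring these.

```bash
python3 -c "
from h import *
g=lambda x,y,z:np.round(cr(atz('top',[((x+.5)/6-.5+140,(y+.5)/6-.5+170)],z)[0]),1)
print('foot',g(395,206,.034),'collar',g(381,194,.076),'post',g(208,302,.08),'bar end',g(417,292,.052),'rail ends',g(356,124,.034),g(424,121,.034),g(258,288,.034),g(548,301,.034))
a=cv2.imread('pics/t0.png').astype(int);b=cv2.imread('pics/t9.png').astype(int)
for n,(u,v) in dict(a=(281,142),b=(368,171),j=(414,287)).items(): print(n,np.abs(a-b)[v-18:v+18,u-18:u+18].mean())
"
```

```text
foot [-1.3  0.2] collar [-0.1  0.7] post [-40.9  78.3] bar end [-41.7  -8.9] rail ends [36.8 15.1] [ 35.6 -15.4] [-32.6  64. ] [-49.  -64.5]
a 2.1957304526748973
b 2.3343621399176953
j 12.140946502057613
```

```bash
python3 - <<'E'
from h import *
out=[]
for n,tag,(ox,oy),s,y in(('scene','s0',(330,165),8,142),('scene','s10',(330,165),8,77)):
    p=cv2.imread(f'pics/{tag}.png');c=cv2.resize(p[oy:oy+72,ox:ox+95],None,fx=s/2*2,fy=s/2*2,interpolation=cv2.INTER_CUBIC)
    for P in([*w(-41,y),.08],[*w(-47,y-87),.052],[*w(-35,y-87),.052]):
        u,v=proj(n,[P])[0]; cv2.circle(c,(int((u-ox+.5)*s),int((v-oy+.5)*s)),3,(255,0,0),1)
    cv2.imwrite(f'pics/{tag}k.png',c)
g=cv2.cvtColor(cv2.imread('pics/s10.png'),6);print(np.abs(cv2.imread('pics/s0.png')[195:245,90:135].astype(int)-cv2.imread('pics/s10.png')[195:245,90:135]).mean())
E
```

```text
16.416296296296295
```

View pics/s0k.png

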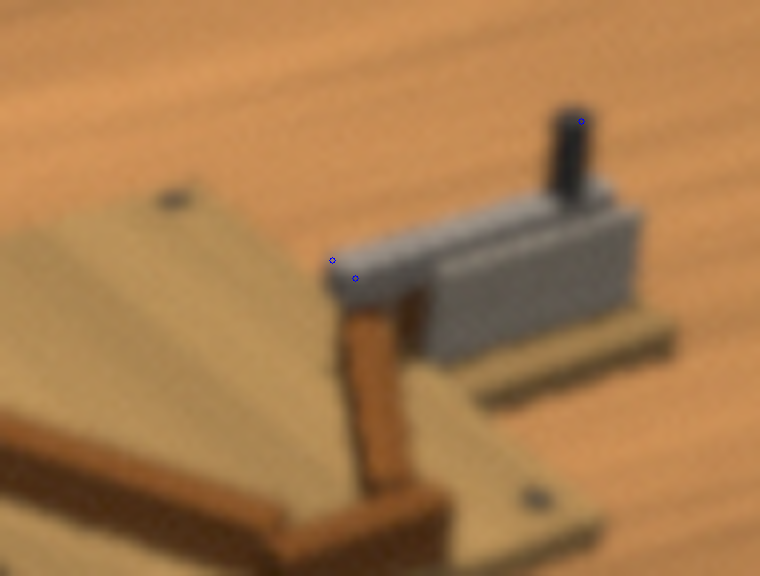

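View pics/s10k.png

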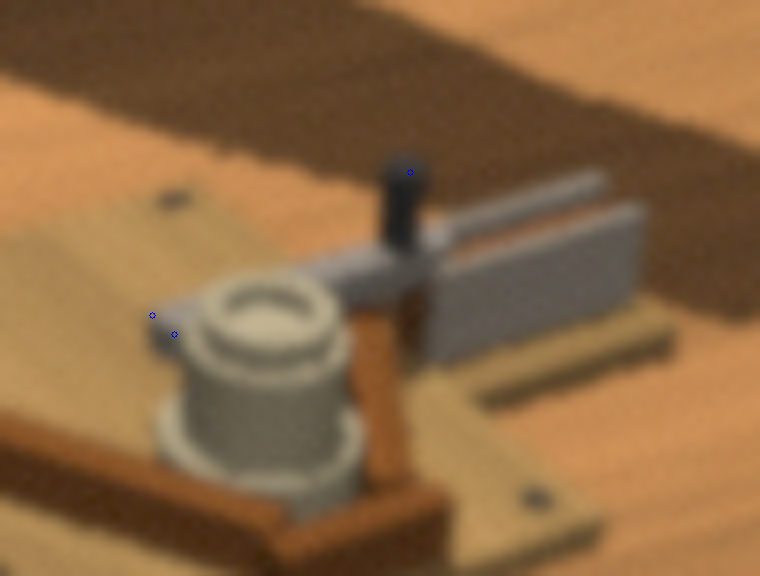

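```bash
python3 -c "
from h import *
a=cv2.imread('pics/s0.png')[180:320,80:340];b=cv2.imread('pics/s10.png')[180:320,80:340]
cv2.imwrite('pics/cmp.png',cv2.resize(np.vstack([a,b]),None,fx=2,fy=2))"
```

```text
(no output)
```

View pics/cmp.png

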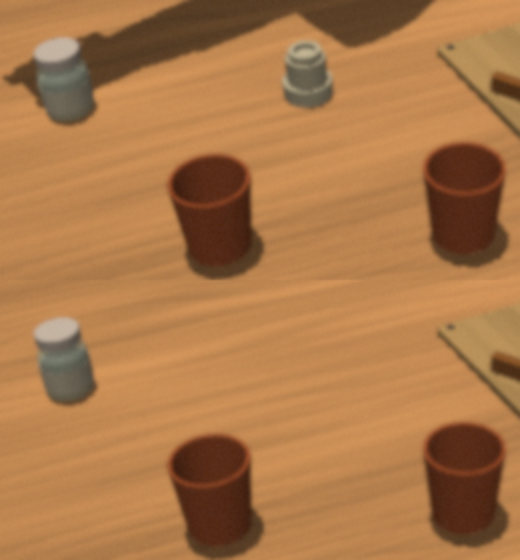

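The jar and both cups stand exactly where they did; only the shadow changed. Handing in.

```bash
python3 -c "
from plant import workorder
print(workorder.close_job())"
```

```text
the job is handed in; nothing more can be done
None
```

The job is handed in. I stood the mould in the mouth of the V and let go, then pushed it home by its foot with shut fingers. I pressed it at about 9 N for about 5 s, then at about 10 N for about 1 s, then slid the keeper across and let go.

- **Getting the mould home:** It first hung on one rail about 3 mm short. Light pushes with side-to-side sways freed it. The fingers then stopped at the point where the sway readings on the two rails intersect, with almost no sideways force.
- **Push force:** The highest along-push reading was 10.5 N, but I only read the force at the end of each call, not continuously.
- **Last camera check of the mould:** It sits within about 1.3 mm of the seat and touches both rails. The camera cannot resolve less than about 1 mm.
- **Keeper:** By the arm it travelled 64.5 mm and met its stop with 9.5 N. By the pictures it travelled 62–64 mm. I took the rise in force as the proof that it is fully across.
- **Snag on the way:** Joint 6 reached its range limit at 3.141 rad on the first approach to the post, where the arm stopped 49 mm short. The stated limit is 3.14, so that may count against the joint-range rule. I turned the jaws 90° and pinched the post that way.
- **At hand-in:** The cups and jar were unmoved. The robot was clear of everything at about 46 s, inside the 64 s limit.

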